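# Unlock the blade drawer with the T-key

### The job

Open the locked blade drawer of the blue steel box: take the red T-handled key off its bracket, push it into the lock on the sloping front, turn it clockwise all the way to its stop so that the drawer springs open, turn it back home and draw it out. Then hang the key back on its bracket, leave the drawer open, and leave everything else where it stands.

Things in the scene. Friction and masses are not known exactly. Their poses are not given: they have to be found in the camera images.
- key: Steel key with red T-handle, 107 mm long, 0.08-0.17 kg. Origin: centre of the underside of its collar (disc 30 mm across, 5 mm thick, above the origin); z up the shaft to the handle. Below the collar a round 7 mm shaft with a flat bit at its end, 24 mm wide (x), 7 mm thick (y), 12 mm long, nose rounded across its thickness. A half turn about z makes no difference.
- key_grip (a point): middle of the key's red handle bar, 28 mm above the key's origin along its z. The bar is 76 mm long (key x), 12 mm thick (key y), 18 mm high: grip it across the 12 mm
- key_tip (a point): end of the key's bit, on its axis, 70 mm below the key's origin (98 mm from the handle's middle)
- key_bracket: dark steel bracket fixed to the table, 105 mm tall; origin under the middle of its 100 x 84 mm foot, z up, open side to -x, upright at x = +35 mm. On top a level fork, 5 mm thick, 56 mm wide: two arms along x that end at x = -40 mm, with a 16 mm slot between them, open to -x, closed at x = +16 mm
- key_place (a point): where the key's origin rests on the fork: on top of the arms, 105 mm above the bracket's origin, axes as the bracket's. The key hangs there by its collar, shaft down the slot, handle bar along the slot (x). It comes off towards -x (the bit passes freely below the arms), or straight up while bar and bit lie along the slot, and goes back the same ways
- lockbox: blue steel box fixed to the table, 240 mm deep (x), 260 mm wide (y), 183 mm tall; origin under its middle, front to -x. The front is upright up to 85 mm (grey drawer front); above it a panel slopes back and up at 35 degrees from level, as far as x = +20 mm, then a flat top
- lock_middle (a point): middle of the lock's place on the sloping panel, level with the lock plate's outer face. z straight out of the panel (35 degrees from vertical, towards the front), x up the slope, y across. The steel plate (68 x 80 mm, slotted screw holes) and its keyhole sit up to 8 mm to either side along y: find the hole by sight or touch. In x it is true
- lock (a joint): lock turn, rad: 0 home (key goes in and out), grows clockwise seen from outside, 1.57 at the stop; friction 0.05-0.15 N m, no spring, stays where left; frees the drawer from about 1.2. The bit has about 0.1 rad play in it to each side: turn the handle that much past 90 degrees to meet the stop, and past home to bring the lock fully back
- keyhole_depth (a point): point on the lock's bottom below lock_middle (22.5 mm inward), where the key's end stands when fully in. Keyhole: slot 31.8 mm along the slope, 9.8 mm across, square edges, plate 5 mm thick. The key goes in along the panel's normal with its bit up the slope; it can turn once its end is 17 mm deep, and is then caught behind the plate until home
- drawer (a joint): drawer opening in m: 0 shut and locked; once the lock frees it a spring drives it about 0.042 out towards the robot and holds it there
- bottle_a: bystander: clear resin bottle with pale lilac print, 57 mm across, 166 mm tall; origin under its middle
- bottle_b: bystander: second clear resin bottle like it, 57 mm across, 166 mm tall; origin under its middle
- bead_pot: bystander: square blue and green pot of beads, 93 x 93 x 90 mm; origin under its middle
- cap_white: bystander: white bottle cap, 32 mm across, 23 mm tall; origin under its middle
- glitter_blue: bystander: small jar with blue contents and black lid, 44 mm across, 47 mm tall; origin under its middle
- glitter_gold: bystander: small jar with gold contents and black lid, 44 mm across, 47 mm tall; origin under its middle
- mug: bystander: white mug, 89 mm across, 110 mm tall, handle to one side; origin under its middle
- dropper_white: bystander: white dropper bottle with black cap, 24 mm across, 70 mm tall; origin under its middle
Mind the look-alikes: they are no part of the job. Leave any purple or turquoise look-alike of the key alone. What is shaped like the key_bracket but pink is not meant.

How it is judged:
By the outcome, as a careful person would: the job done as asked, in the order asked, and still so for the second after the job is handed in, with the robot touching nothing.
It also fails if it takes over 72 s, if anything falls off the work surface, if the arm or the gripper's body presses on something with over 40 N, if the wrist force passes 120 N, or if a joint passes its speed limit or range.

### The arm

A 7-joint arm with a two-finger parallel gripper is mounted at the origin on a cart in front of the work surface, level with it; the furniture and walls round the work are solid. World frame = base frame: x ahead of the robot, y to its left, z up, the work surface at z = 0. Lengths are in m, angles in rad, forces in N, time in s.
With the tool pointing down it reaches from about 0.425 to 0.925 m from the base axis. Payload 6.8 kg.
Tool frame: the origin (TCP) lies at the very end of the fingers, on their centre line; the grasp point (between the pads) lies 19 mm behind it; z points along the fingers, y is the line along which they close (so a half turn about z gives the same grasp; the last joint's range is limited). The gripper opens to 85 mm and grips with 20 to 120 N. Pads are 22 mm wide; open, the fingers measure 114 mm over their backs; the gripper's body (76 mm by 85 mm) begins 54 mm behind the grasp point. The pads swing forward as they close: fully open they stand 13 mm farther back than shut.
Start: joints at [-1.317, 0.477, 0.022, 1.555, -0.011, 1.109, -0.083], TCP at [0.239, 0.631, 0.231] pointing down, gripper open.
Joint ranges: [-2.96, 2.96], [-0.34, 2.1], [-1.41, 1.46], [0.24, 2.44], [-1.37, 4.51], [0.17, 1.92], [-2.96, 2.96]. Speed limits (rad/s): [2.39, 2.39, 3.14, 3.14, 3.14, 3.14, 3.14].

### API

Orientations are given as a unit quaternion [w, x, y, z].
In Python, from station import * gives the robot as it stands.
- The arm moves only by the tool jog_arm, never from a script. Its argument "moves" is one flat list of numbers, 7 for each row, row after row: the shift along the tool's x, y, z normalised to -1 to 1, where 1 is 20 mm, then the turn, a rotation vector about the tool's x, y, z normalised to -1 to 1, where 1 is 4 degrees, then the opening, from 0 (shut) to 1 (fully open). In form: [x, y, z, rx, ry, rz, claw, x, y, z, rx, ry, rz, claw, ...]. A call has exactly 8 rows; each row shifts and turns the commanded pose from where the row before left it, along the tool's axes as they then stand; what a row does not reach is not made up. A row lasts 1/12 s, in which the tool goes at most 41.7 mm and 7.16 degrees, less where a joint would pass 70% of its speed; a pose out of reach is approached as far as the arm can. A call with a number of a shift or a turn outside -1 to 1 is refused whole. A call with a gripper value outside its range is refused whole. The fingers move at their own pace and stop on an object; "grip_force" is the grip in N (left out, the last holds). Time passes only in rows, so rows that do not move let the fingers close, or fill a call up. It gives the time, the measured TCP pose, the force, the opening and the grip force at its end, in the units of the state.
- get_obs(): the state, without advancing time (a new reading comes with each control period).
- read_camera(name): name is "scene" or "top"; returns a dict with "color" (420x560x3 uint8, blue, green, red), "fx", "fy", "cx", "cy" (pixels), "rvec" (rotation vector, rad) and "tvec" (3), from world to camera coordinates, as OpenCV has them. Camera axes: x right, y down, z forward; pixel columns grow to the right and rows downward; lengths in m; the calibration is good to about 2 mm. A picture is of the moment at which its call begins. There is no depth.
- hand_in(): hands the job in; it is judged then, once.
The state is a dict: "t": time; "q": joint angles; "joint_vel": joint speeds; "joint_torque": joint torques, N m; "eef_pos": TCP position; "tool_rot": TCP orientation; "contact_force": force on the tool from outside, world axes, zero at the start; "torque": the same for the moment, N m; "gripper_width": opening from 0.0 (shut) to 1.0 (fully open); "grasp_force": force on a finger pad.
Only numpy, scipy, OpenCV 4.12 (cv2) and the standard library are available. Lean on these libraries where they do the work, as an engineer would, in place of code of your own. Each camera call takes 0.05 s, during which the arm holds its last target. There are 200 camera calls.

## Working session

There is one attempt and no reset: what is moved stays moved. The work goes in short steps, Python scripts to look and compute and a tool call to move; the robot and the scene stay as the last step left them, time stands still between calls to the robot, and variables do not carry over. Pictures are saved under pics/ and viewed, at most 10 in all, crops included, and the job is handed in when it is done.

Besides the shell and the picture viewer there is one more tool, called after "Emit:" as name(argument=value, ...) on one line, values as JSON. jog_arm: Moves the arm, as the interface text tells. Scaled input: -1 to 1 covers 20 mm each way for a shift and 4 degrees each way for a turn. Its arguments: {"type":"object","properties":{"moves":{"type":"array"},"grip_force":{"type":"number"}},"required":["moves"]}

```bash
mkdir -p pics; python3 - <<'E'
from station import *
import cv2
for n in("scene","top"):
    c=read_camera(n); cv2.imwrite(f"pics/{n}0.png",cv2.resize(c["color"],(800,600),interpolation=cv2.INTER_CUBIC)); cv2.imwrite(f"{n}_raw.png",c["color"])
    print(n,{k:c[k] for k in c if k!="color"})
print(get_obs())
E
```

```text
scene {'fx': 486.01827098054014, 'fy': 486.01827098054014, 'cx': 274.2296192832044, 'cy': 203.2081778526493, 'rvec': array([ 2.39287567, -0.54690841,  0.21327397]), 'tvec': array([-0.47475277,  0.288477  ,  1.46625255])}
top {'fx': 405.62130233415303, 'fy': 405.62130233415303, 'cx': 275.3729255498804, 'cy': 203.82049706562407, 'rvec': array([ 2.12436415, -2.13716304,  0.16399695]), 'tvec': array([0.04044914, 0.55696577, 1.10633574])}
{'t': 0.1, 'q': array([-1.31709628,  0.47774165,  0.02234009,  1.55634856, -0.01148433,
        1.10931493, -0.08308675]), 'joint_vel': array([-0.00097438, -0.00092014,  0.00097098, -0.00121258, -0.00051121,
       -0.00130484, -0.00050493]), 'joint_torque': array([ 4.63148303e-03, -5.97758174e+01,  1.61368970e+00, -2.81954402e+01,
        1.28210708e-02,  4.93130108e-03,  1.79904049e-05]), 'eef_pos': array([0.23874468, 0.63079206, 0.23040837]), 'tool_rot': array([-8.40073275e-05,  1.79893978e-01,  9.83685645e-01, -8.37928555e-04]), 'contact_force': array([0.41227639, 0.52025276, 0.24213388]), 'torque': array([ 0.04364478, -0.0168455 , -0.04772891]), 'grasp_force': 0.0, 'gripper_width': 1.0000757520410424}
```

View pics/scene0.png

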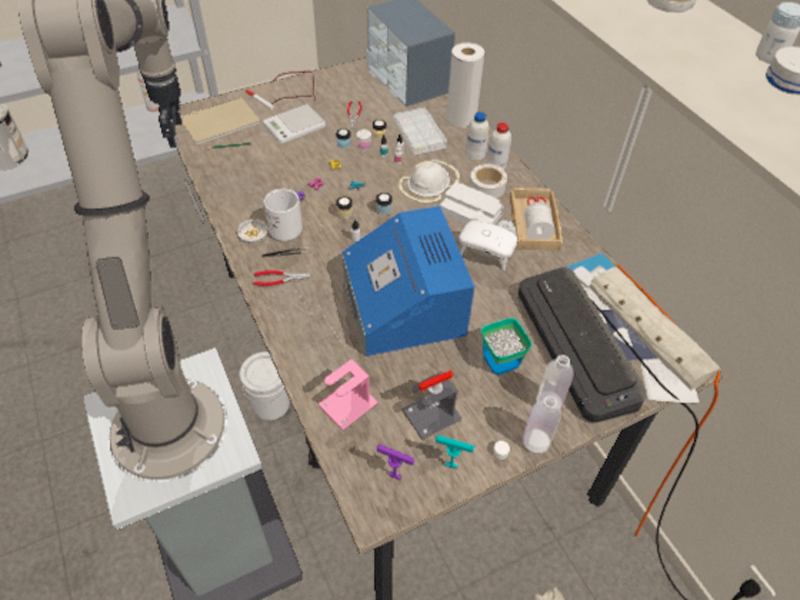

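View pics/top0.png

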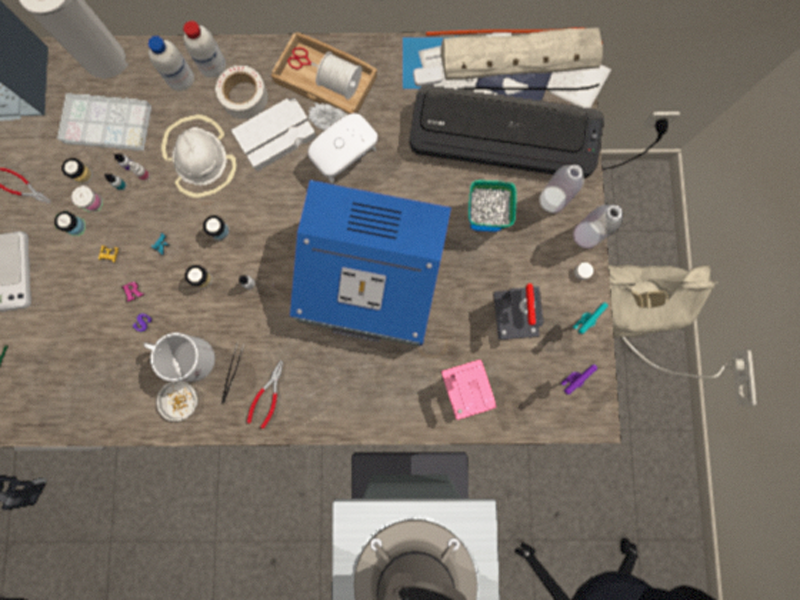

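Scene view (800x600 scale): red T-key on the dark bracket at scene (436,381), top (532,305). Look-alikes: purple key, scene (394,458) / top (580,378); turquoise key, scene (455,447) / top (590,318); pink bracket, scene (348,395) / top (469,389). The red key on the dark bracket fits the description. The lock plate is at scene (384,270), top (361,289). I'll confirm these in one enlarged crop mosaic and measure.

```bash
cat > h.py <<'E'
import numpy as np, cv2
from scipy.spatial.transform import Rotation as R
K={'scene':(486.01827098,274.22961928,203.20817785,[2.39287567,-0.54690841,0.21327397],[-0.47475277,0.288477,1.46625255]),
'top':(405.62130233,275.37292555,203.82049707,[2.12436415,-2.13716304,0.16399695],[0.04044914,0.55696577,1.10633574])}
def ray(n,p):
    f,cx,cy,r,t=K[n]; M=R.from_rotvec(r).as_matrix()
    d=M.T@np.array([(p[0]-cx)/f,(p[1]-cy)/f,1]); return -M.T@np.array(t),d/np.linalg.norm(d)
def proj(n,X):
    f,cx,cy,r,t=K[n]; c=R.from_rotvec(r).apply(X)+np.array(t); return np.array([f*c[...,0]/c[...,2]+cx,f*c[...,1]/c[...,2]+cy]).T
def onz(n,p,z):
    o,d=ray(n,p); return o+d*(z-o[2])/d[2]
def tri(a,b):
    o1,d1=ray('scene',a);o2,d2=ray('top',b)
    s=np.linalg.lstsq(np.c_[d1,-d2],o2-o1,rcond=None)[0]
    p,q=o1+s[0]*d1,o2+s[1]*d2; return (p+q)/2,np.linalg.norm(p-q)
E
cat > m.py <<'E'
from h import *
rois={'scene':dict(key=(280,250,330,285),box=(230,140,340,250)),'top':dict(key=(360,190,382,235),box=(195,120,325,245))}
tiles=[];res={}
for n in('scene','top'):
    im=cv2.imread(f'{n}_raw.png');hsv=cv2.cvtColor(im,cv2.COLOR_BGR2HSV)
    x0,y0,x1,y1=rois[n]['key'];h=hsv[y0:y1,x0:x1]
    m=((h[...,0]<8)|(h[...,0]>172))&(h[...,1]>150)&(h[...,2]>90)
    ys,xs=np.nonzero(m);r=cv2.minAreaRect(np.c_[xs+x0,ys+y0].astype(np.float32));print(n,'key rect',r,m.sum())
    b=cv2.boxPoints(r);e=sorted([(np.linalg.norm(b[i]-b[(i+1)%4]),i) for i in range(2)])[0][1]
    ends=[(b[e]+b[e+1])/2,(b[(e+2)%4]+b[(e+3)%4])/2];ends.sort(key=lambda p:p[0] if n=='scene' else -p[1]);res[n]=ends
    x0,y0,x1,y1=rois[n]['box'];h=hsv[y0:y1,x0:x1]
    blue=((h[...,0]>100)&(h[...,0]<120)&(h[...,1]>130)).astype(np.uint8)
    cs,_=cv2.findContours(blue,cv2.RETR_CCOMP,cv2.CHAIN_APPROX_SIMPLE)
    for c in cs:
        if cv2.contourArea(c)>150: print(n,'blob',cv2.contourArea(c),[np.round(v,1) for v in cv2.minAreaRect(c)[0:3]] ,(cv2.approxPolyDP(c,4,True)[:,0]+[x0,y0]).tolist())
    kx,ky=map(int,r[0]);pc={'scene':(268,189),'top':(253,202)}[n]
    tiles.append(np.hstack([cv2.resize(im[cy-25:cy+25,cx-33:cx+33],(400,300),interpolation=cv2.INTER_CUBIC) for cx,cy in((kx,ky),pc)]))
cv2.imwrite('pics/mos.png',np.vstack(tiles))
for a,b in zip(res['scene'],res['top']): print('key end',tri(a,b))
E
python3 m.py
```

```text
scene key rect ((304.6855773925781, 265.9175109863281), (5.889007568359375, 25.48518943786621), 66.03751373291016) 138
scene blob 6570.0 [array([57.2, 55.2]), array([93.6, 83. ]), np.float64(76.7)] [[307, 145], [279, 149], [240, 176], [257, 248], [326, 233], [331, 200]]
scene blob 476.5 [array([37.9, 49.1]), array([22. , 27.2]), np.float64(57.3)] [[274, 174], [281, 192], [262, 204], [256, 185]]
top key rect ((371.0355529785156, 212.49745178222656), (29.06879425048828, 5.272281646728516), 85.91438293457031) 148
top blob 9282.5 [array([60.7, 62.3]), array([101.7,  97.1]), np.float64(11.9)] [[217, 127], [203, 220], [294, 240], [314, 145]]
top blob 884.0 [array([57.4, 81.6]), array([35.1, 27.7]), np.float64(11.3)] [[239, 186], [271, 193], [266, 217], [235, 211]]
top blob 232.0 [array([61.5, 61.5]), array([78.4,  4.2]), np.float64(11.1)] [[218, 174], [295, 189]]
key end (array([ 0.48081616, -0.21440753,  0.13289959]), np.float64(0.0013658363100748961))
key end (array([ 0.55740651, -0.21241673,  0.13284326]), np.float64(0.0017209539548902581))
```

View pics/mos.png

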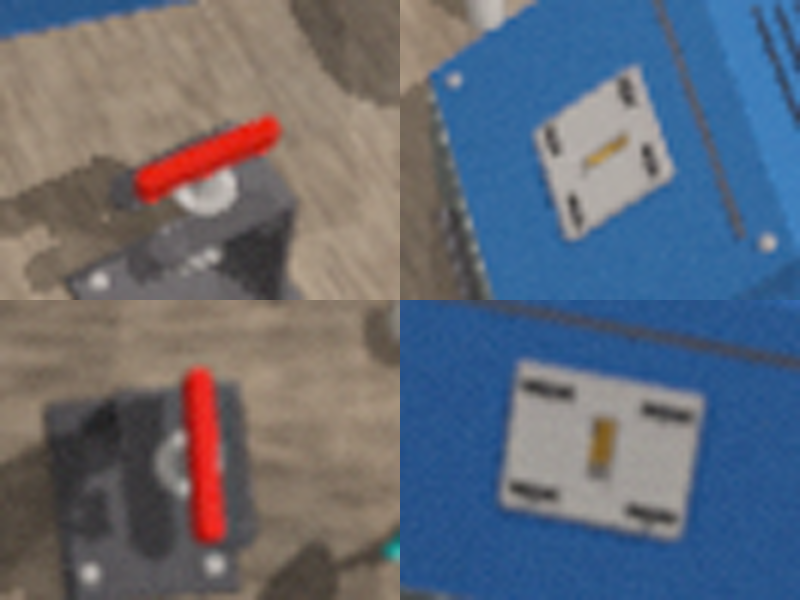

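The mosaic confirms the red key hanging on the dark bracket, bar along the slot, open side to the robot. In its own tile, the keyhole is at about scene raw (269.0,189.8) and top raw (253.2,201.5). Next I measure the lock frame.

```bash
cat > m2.py <<'E'
from h import *
P={}
for n,(x0,y0,x1,y1) in dict(scene=(248,166,290,212),top=(228,178,280,226)).items():
    im=cv2.imread(f'{n}_raw.png')[y0:y1,x0:x1]; S=8
    up=cv2.resize(im,None,fx=S,fy=S,interpolation=cv2.INTER_CUBIC);h=cv2.cvtColor(up,cv2.COLOR_BGR2HSV)
    m=(~((h[...,0]>98)&(h[...,0]<125)&(h[...,1]>90))).astype(np.uint8)
    cs,_=cv2.findContours(m,cv2.RETR_EXTERNAL,cv2.CHAIN_APPROX_NONE);c=max(cs,key=cv2.contourArea)
    q=cv2.approxPolyN(c,4,ensure_convex=True).reshape(-1,2).astype(float)
    f=lambda p:(p+.5)/S-.5+np.array([x0,y0])
    pl=np.zeros(m.shape,np.uint8);cv2.drawContours(pl,[c],-1,1,-1)
    pl=cv2.erode(pl,np.ones((3,3)),iterations=8)
    hole=(pl>0)&((h[...,2]<130)|(h[...,1]>70))
    N,l,st,ce=cv2.connectedComponentsWithStats(hole.astype(np.uint8))
    ctr=q.mean(0);i=1+np.argmin([np.linalg.norm(c_-ctr) if s[4]>300 else 1e9 for c_,s in zip(ce[1:],st[1:])])
    ys,xs=np.nonzero(l==i);r=cv2.minAreaRect(np.c_[xs,ys].astype(np.float32))
    P[n]=(f(q),f(ce[i]),f(np.array(r[0])));print(n,f(q).round(1).tolist(),'hole',f(ce[i]),f(np.array(r[0])),np.array(r[1])/S)
ang=lambda n,q:q[np.argsort(np.arctan2(*(q-q.mean(0)).T[::-1]))]
a=ang('s',P['scene'][0]);b=ang('t',P['top'][0])
a=np.roll(a,-np.argmin(a[:,1]),0);b=np.roll(b,-np.argmin(b.sum(1)),0)  # both start at +x+y, clockwise in image
X=[];
for u,v in zip(a,b): p,e=tri(u,v);X.append(p);print('corner',p.round(4),round(e,4))
X=np.array(X);print('mean',X.mean(0).round(4))
ux=(X[0]+X[1]-X[2]-X[3]);ux/=np.linalg.norm(ux);uy=X[0]+X[3]-X[1]-X[2];uy/=np.linalg.norm(uy)
print('sides',np.linalg.norm(X[0]-X[1]),np.linalg.norm(X[1]-X[2]),'yaw from y',np.degrees(np.arctan2(-uy[0],uy[1])),'slope',np.degrees(np.arcsin(ux[2])),'yaw from x',np.degrees(np.arctan2(ux[1],ux[0])))
for k in(1,2): print('hole',tri(P['scene'][k],P['top'][k]))
print('hole@z from centre', [onz(n,P[n][2],X.mean(0)[2]).round(4) for n in P])
for z,pp in((.183,[(217,127),(314,145)]),): 
    A=[onz('top',p,z) for p in pp];d=A[0]-A[1];print('back edge',A,np.degrees(np.arctan2(-d[0],d[1])),np.linalg.norm(d))
im=cv2.imread('top_raw.png');h=cv2.cvtColor(im,cv2.COLOR_BGR2HSV)
m=((h[...,1]<110)).astype(np.uint8)[160:240,200:310]
N,l,st,ce=cv2.connectedComponentsWithStats(m)
S=[(ce[i]+[200,160]) for i in range(1,N) if 3<st[i,4]<40]
for s in S: print('small',s.round(1),onz('top',s,.17 if s[1]<190 else .1).round(4))
E
python3 m2.py
```

```text
scene [[280.4, 192.9], [261.9, 204.8], [255.8, 184.9], [273.7, 173.6]] hole [268.66745437 188.75676336] [268.71394539 188.72628593] [1.95290077 7.55810213]
top [[270.2, 192.3], [265.9, 217.3], [235.3, 211.1], [238.6, 186.1]] hole [252.72179251 201.30276395] [252.76371956 201.37652397] [ 3.9203198  10.24252415]
corner [0.5867 0.1305 0.1583] 0.002
corner [0.5707 0.0489 0.154 ] 0.0024
corner [0.5112 0.0613 0.1125] 0.0026
corner [0.5272 0.1425 0.1192] 0.0019
mean [0.549  0.0958 0.136 ]
sides 0.08325777997055399 0.0735978640701068 yaw from y -11.126989997686493 slope 33.55793795515419 yaw from x -11.6023089159971
hole (array([0.55090463, 0.09501573, 0.1366515 ]), np.float64(0.0033465475086035743))
hole (array([0.55081091, 0.09483978, 0.13697143]), np.float64(0.003671566042966979))
hole@z from centre [array([0.553 , 0.0953, 0.136 ]), array([0.5492, 0.0954, 0.136 ])]
back edge [array([0.73677586, 0.18552386, 0.183     ]), array([ 0.68630033, -0.06389275,  0.183     ])] -11.440683008246406 0.25447284119545727
small [214.1 168.5] [0.6299 0.1929 0.17  ]
small [300.  185.5] [ 0.5835 -0.0272  0.17  ]
small [209.3 217.5] [0.5121 0.2149 0.1   ]
small [290.2 233.8] [ 0.4667 -0.0026  0.1   ]
```

Emit:
jog_arm(moves=[-0.5, -1, -0.4, 0, 0, -0.69, 1, -0.5, -1, -0.4, 0, 0, -0.69, 1, -0.5, -1, -0.4, 0, 0, -0.69, 1, -0.5, -1, -0.4, 0, 0, -0.69, 1, -0.5, -1, -0.4, 0, 0, -0.69, 1, -0.5, -1, -0.4, 0, 0, -0.69, 1, -0.5, -1, -0.4, 0, 0, -0.69, 1, -0.5, -1, -0.4, 0, 0, -0.69, 1], grip_force=60)

```text
t: 0.77
eef_pos: [0.2863, 0.4586, 0.2953]
tool_rot: [-0.0, -0.013, 1.0, -0.0]
contact_force: [-0.6, -0.5, -0.1]
gripper_width: 1.002
grasp_force: 0.0
```

Emit:
jog_arm(moves=[-0.6, -1, 0, 0, 0, 0, 1, -0.6, -1, 0, 0, 0, 0, 1, -0.6, -1, 0, 0, 0, 0, 1, -0.6, -1, 0, 0, 0, 0, 1, -0.6, -1, 0, 0, 0, 0, 1, -0.6, -1, 0, 0, 0, 0, 1, -0.6, -1, 0, 0, 0, 0, 1, -0.6, -1, 0, 0, 0, 0, 1])

```text
t: 1.43
eef_pos: [0.3864, 0.301, 0.295]
tool_rot: [-0.0, -0.012, 1.0, -0.0]
contact_force: [-0.3, -0.4, -0.2]
gripper_width: 1.003
grasp_force: 0.0
```

Emit:
jog_arm(moves=[-0.6, -1, 0, 0, 0, 0, 1, -0.6, -1, 0, 0, 0, 0, 1, -0.6, -1, 0, 0, 0, 0, 1, -0.6, -1, 0, 0, 0, 0, 1, -0.6, -1, 0, 0, 0, 0, 1, -0.6, -1, 0, 0, 0, 0, 1, -0.6, -1, 0, 0, 0, 0, 1, -0.6, -1, 0, 0, 0, 0, 1])

```text
t: 2.1
eef_pos: [0.4861, 0.1435, 0.295]
tool_rot: [-0.0, -0.012, 1.0, -0.0]
contact_force: [-0.3, 0.1, 0.0]
gripper_width: 0.997
grasp_force: 0.0
```

```bash
cat >> h.py <<'E'
def to(p,yaw_or_R,lab=''):
    """tool-frame shift (units of 20 mm) and turn (units of 4 deg) from measured pose to target"""
    from station import get_obs
    o=get_obs();Q=R.from_quat(np.roll(o['tool_rot'],-1));T=yaw_or_R
    print(lab,'t',round(o['t'],2),'pos',o['eef_pos'].round(4),'F',o['contact_force'].round(1),'M',o['torque'].round(2),'w',round(o['gripper_width'],3),'gf',round(o['grasp_force'],1),'q7',o['q'][6].round(2))
    print('  rows of shift',(Q.inv().apply(np.array(p)-o['eef_pos'])/.02).round(3),'turn',(np.degrees((Q.inv()*T).as_rotvec())/4).round(3))
def down(yaw): # tool x = -(direction yaw), z down
    a=np.radians(yaw);x=np.array([-np.cos(a),-np.sin(a),0]);z=np.array([0,0,-1.]);return R.from_matrix(np.c_[x,np.cross(z,x),z])
YB=-11.4
def lockR(turn=0,yaw=YB):
    a=np.radians(yaw);f=np.array([np.cos(a),np.sin(a),0]);c,s=np.cos(np.radians(35)),np.sin(np.radians(35))
    n=-s*f+c*np.array([0,0,1.]);ux=c*f+s*np.array([0,0,1.]);x=-ux;z=-n
    return R.from_matrix(np.c_[x,np.cross(z,x),z])*R.from_rotvec([0,0,np.radians(turn)])
E
python3 -c "
from h import *
to([.519,-.2134,.25],down(1.5))"
```

```text
t 2.1 pos [0.4861 0.1435 0.295 ] F [-0.3  0.1  0. ] M [ 0.03 -0.07  0.01] w 0.997 gf 0.0 q7 1.23
  rows of shift [ -1.225 -17.876   2.254] turn [-0.002 -0.008 -0.037]
```

Emit:
jog_arm(moves=[-0.08, -1, 0, 0, 0, 0, 1, -0.08, -1, 0, 0, 0, 0, 1, -0.08, -1, 0, 0, 0, 0, 1, -0.08, -1, 0, 0, 0, 0, 1, -0.08, -1, 0, 0, 0, 0, 1, -0.08, -1, 0, 0, 0, 0, 1, -0.08, -1, 0, 0, 0, 0, 1, -0.08, -1, 0, 0, 0, 0, 1])

```text
t: 2.77
eef_pos: [0.5021, -0.0161, 0.295]
tool_rot: [-0.0, -0.012, 1.0, 0.0]
contact_force: [0.6, 0.5, 0.6]
gripper_width: 1.005
grasp_force: 0.0
```

Emit:
jog_arm(moves=[-0.08, -1, 0.3, 0, 0, 0, 1, -0.08, -1, 0.3, 0, 0, 0, 1, -0.08, -1, 0.3, 0, 0, 0, 1, -0.08, -1, 0.3, 0, 0, 0, 1, -0.08, -1, 0.3, 0, 0, 0, 1, -0.08, -1, 0.3, 0, 0, 0, 1, -0.08, -1, 0.3, 0, 0, 0, 1, -0.08, -1, 0.3, 0, 0, 0, 1])

```text
t: 3.43
eef_pos: [0.5187, -0.1756, 0.2467]
tool_rot: [-0.0, -0.012, 1.0, 0.0]
contact_force: [0.2, 0.1, 0.9]
gripper_width: 0.998
grasp_force: 0.0
```

Emit:
jog_arm(moves=[0, -0.7, 0.3, 0, 0, 0, 1, 0, -0.7, 0.3, 0, 0, 0, 1, 0, -0.3, 0.3, 0, 0, 0, 1, 0, -0.1, 0.3, 0, 0, 0, 1, 0, 0, 0.3, 0, 0, 0, 1, 0, 0, 0.3, 0, 0, 0, 1, 0, 0, 0, 0, 0, 0, 1, 0, 0, 0, 0, 0, 0, 1])

```text
t: 4.1
eef_pos: [0.5199, -0.2097, 0.2109]
tool_rot: [-0.0, -0.012, 1.0, 0.0]
contact_force: [0.1, 0.3, 0.9]
gripper_width: 0.995
grasp_force: 0.0
```

```bash
python3 - <<'E'
from h import *
from station import *
to([.519,-.2134,.116],down(1.5))
a=read_camera('scene')['color'];b=read_camera('top')['color']
cv2.imwrite('s1.png',a);cv2.imwrite('t1.png',b)
cv2.imwrite('pics/g1.png',np.hstack([cv2.resize(a[200:320,250:350],(400,480),interpolation=cv2.INTER_CUBIC),cv2.resize(b[150:270,320:420],(400,480),interpolation=cv2.INTER_CUBIC)]))
E
```

```text
t 4.1 pos [ 0.5199 -0.2097  0.2109] F [0.1 0.3 0.9] M [ 0.04 -0.   -0.  ] w 0.995 gf 0.0 q7 2.05
  rows of shift [ 0.044 -0.189  4.746] turn [ 0.008 -0.011 -0.018]
```

View pics/g1.png

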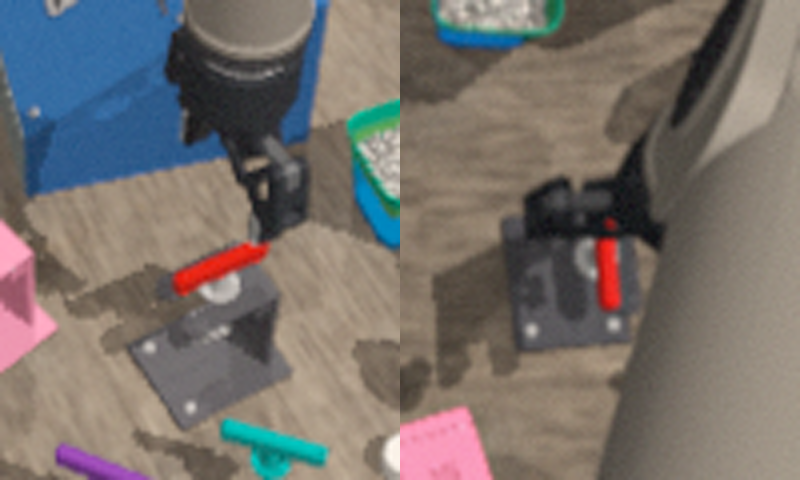

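The gripper hovers above the red key (scene tile (220,268)), with its fingers either side of the bar. Descending and gripping.

Emit:
jog_arm(moves=[0.04, -0.19, 0.8, 0, 0, 0, 1, 0, 0, 0.8, 0, 0, 0, 1, 0, 0, 0.8, 0, 0, 0, 1, 0, 0, 0.8, 0, 0, 0, 1, 0, 0, 0.6, 0, 0, 0, 1, 0, 0, 0.5, 0, 0, 0, 1, 0, 0, 0.45, 0, 0, 0, 1, 0, 0, 0, 0, 0, 0, 1])

```text
t: 4.87
eef_pos: [0.5185, -0.2141, 0.1149]
tool_rot: [-0.001, -0.012, 1.0, 0.0]
contact_force: [-0.5, 0.4, 0.6]
gripper_width: 0.998
grasp_force: 0.0
```

Emit:
jog_arm(moves=[0, 0, 0, 0, 0, 0, 0, 0, 0, 0, 0, 0, 0, 0, 0, 0, 0, 0, 0, 0, 0, 0, 0, 0, 0, 0, 0, 0, 0, 0, 0, 0, 0, 0, 0, 0, 0, 0, 0, 0, 0, 0, 0, 0, 0, 0, 0, 0, 0, 0, 0, 0, 0, 0, 0, 0])

```text
t: 5.53
eef_pos: [0.5194, -0.2146, 0.1167]
tool_rot: [0.0, -0.012, 1.0, 0.0]
contact_force: [0.2, 0.9, 5.2]
gripper_width: 0.132
grasp_force: 60.6
```

```bash
python3 -c "
from h import *
to([.519,-.2134,.116],down(1.5))"
```

```text
t 5.53 pos [ 0.5194 -0.2146  0.1167] F [0.2 0.9 5.2] M [0.1  0.23 0.02] w 0.132 gf 60.6 q7 2.13
  rows of shift [0.018 0.059 0.036] turn [ 0.001  0.008 -0.038]
```

Emit:
jog_arm(moves=[0, 0, -0.3, 0, 0, 0, 0, 0, 0, -0.8, 0, 0, 0, 0, 0, 0, -1, 0, 0, 0, 0, 0, 0, -1, 0, 0, 0, 0, 0, 0, -1, 0, 0, 0, 0, 0, 0, -1, 0, 0, 0, 0, 0, 0, -1, 0, 0, 0, 0, 0, 0, -1, 0, 0, 0, 0])

```text
t: 6.2
eef_pos: [0.5187, -0.2145, 0.2593]
tool_rot: [-0.0, -0.012, 1.0, 0.0]
contact_force: [0.2, -0.0, -0.8]
gripper_width: 0.123
grasp_force: 59.9
```

Emit:
jog_arm(moves=[0.2, 1, -1, 0, 0, 0, 0, 0.2, 1, 0, 0, 0, 0, 0, 0.2, 1, 0, 0, 0, 0, 0, 0.2, 1, 0, 0, 0, 0, 0, 0.2, 1, 0, 0, 0, 0, 0, 0.2, 1, 0, 0, 0, 0, 0, 0.2, 1, 0, 0, 0, 0, 0, 0.2, 1, 0, 0, 0, 0, 0])

```text
t: 6.87
eef_pos: [0.4827, -0.0546, 0.2783]
tool_rot: [-0.0, -0.012, 1.0, -0.0]
contact_force: [-0.7, -0.3, -0.8]
gripper_width: 0.124
grasp_force: 59.9
```

```bash
python3 -c "
from h import *
n=-lockR().as_matrix()[:,2]
H=np.array([.55,.0955,.136])
to(H+n*.1067,lockR())
print(H+n*.1067)"
```

```text
t 6.87 pos [ 0.4827 -0.0546  0.2783] F [-0.7 -0.3 -0.8] M [-0.   -0.02  0.04] w 0.124 gf 59.9 q7 1.64
  rows of shift [-0.554  8.097  2.746] turn [ 0.971 -8.718  3.084]
[0.49000681 0.10759675 0.22340352]
```

Emit:
jog_arm(moves=[0, 0.9, 0, 0.1, -0.92, 0.32, 0, 0, 0.9, 0, 0.1, -0.92, 0.32, 0, 0, 0.9, 0, 0.1, -0.92, 0.32, 0, 0, 0.9, 0, 0.1, -0.92, 0.32, 0, 0, 0.9, 0, 0.1, -0.92, 0.32, 0, 0, 0.9, 0, 0.1, -0.92, 0.32, 0, 0, 0.9, 0, 0.1, -0.92, 0.32, 0, 0, 0.9, 0, 0.1, -0.92, 0.32, 0])

```text
t: 7.53
eef_pos: [0.4909, 0.0872, 0.277]
tool_rot: [0.253, 0.076, 0.964, -0.024]
contact_force: [0.9, -0.5, -0.7]
gripper_width: 0.122
grasp_force: 59.9
```

```bash
python3 -c "
from h import *
n=-lockR().as_matrix()[:,2]
H=np.array([.55,.0955,.136])
to(H+n*.1067,lockR())"
```

```text
t 7.53 pos [0.4909 0.0872 0.277 ] F [ 0.9 -0.5 -0.7] M [-0.05  0.61 -0.04] w 0.122 gf 59.9 q7 0.5
  rows of shift [1.491 1.022 2.227] turn [ 0.204 -1.401  0.53 ]
```

Emit:
jog_arm(moves=[0, 0, 0, 0.1, -0.7, 0.27, 0, 0, 0, 0, 0.1, -0.7, 0.26, 0, 0.42, 0.24, 0.5, 0, 0, 0, 0, 0.42, 0.24, 0.5, 0, 0, 0, 0, 0.42, 0.24, 0.5, 0, 0, 0, 0, 0.42, 0.24, 0.5, 0, 0, 0, 0, 0, 0, 0, 0, 0, 0, 0, 0, 0, 0, 0, 0, 0, 0])

```text
t: 8.2
eef_pos: [0.4901, 0.1055, 0.2241]
tool_rot: [0.297, 0.094, 0.95, -0.031]
contact_force: [0.6, 0.1, -1.5]
gripper_width: 0.124
grasp_force: 59.8
```

```bash
python3 - <<'E'
from h import *
from station import *
n=-lockR().as_matrix()[:,2]
H=np.array([.55,.0955,.136])
to(H+n*.1067,lockR())
o=get_obs();Q=R.from_quat(np.roll(o['tool_rot'],-1))
tip=o['eef_pos']+Q.apply([0,0,.0817]);print('tip',tip,[(k,proj(k,tip).round(1)) for k in K],[(k,proj(k,H).round(1)) for k in K])
a=read_camera('scene')['color'];b=read_camera('top')['color']
cv2.imwrite('s2.png',a);cv2.imwrite('t2.png',b)
cv2.imwrite('pics/g2.png',np.hstack([cv2.resize(a[140:220,235:303],(400,480),interpolation=cv2.INTER_CUBIC),cv2.resize(b[160:240,215:283],(400,480),interpolation=cv2.INTER_CUBIC)]))
E
```

```text
t 8.2 pos [0.4901 0.1055 0.2241] F [ 0.6  0.1 -1.5] M [0.12 0.72 0.  ] w 0.124 gf 59.8 q7 -0.02
  rows of shift [0.041 0.105 0.016] turn [-0.035 -0.066  0.037]
tip [0.53567919 0.09605118 0.1570033 ] [('scene', array([263.7, 185.9])), ('top', array([251.9, 205.2]))] [('scene', array([267.8, 189. ])), ('top', array([252.7, 201.1]))]
```

View pics/g2.png

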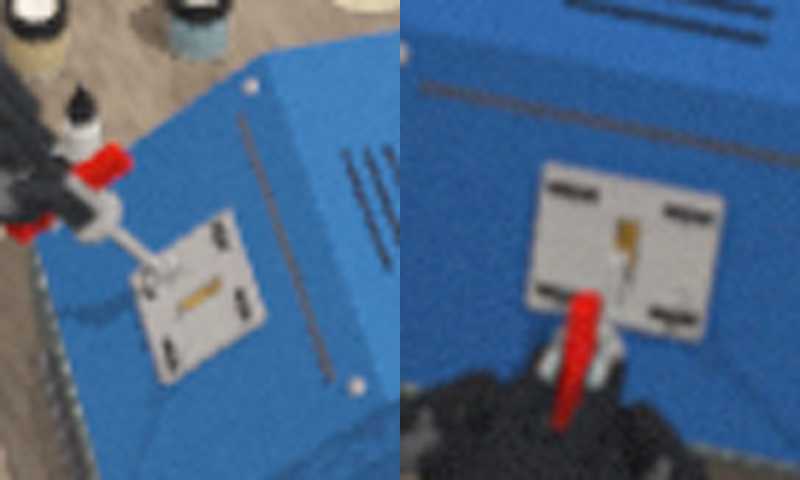

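Scene tile shows the bit's end at about (168,270), up-left of the hole (198,298). Top tile has the bit at (617,262) below the hole (627,245). Both are close to prediction. I'll correct, go down to about 5 mm above the plate, and look again.

Emit:
jog_arm(moves=[0.04, 0.1, 0, -0.03, -0.07, 0.04, 0, 0, 0, 0.5, 0, 0, 0, 0, 0, 0, 0.4, 0, 0, 0, 0, 0, 0, 0.1, 0, 0, 0, 0, 0, 0, 0, 0, 0, 0, 0, 0, 0, 0, 0, 0, 0, 0, 0, 0, 0, 0, 0, 0, 0, 0, 0, 0, 0, 0, 0, 0])

```text
t: 8.97
eef_pos: [0.5015, 0.1059, 0.2082]
tool_rot: [0.3, 0.095, 0.949, -0.029]
contact_force: [0.0, 0.2, -1.3]
gripper_width: 0.128
grasp_force: 59.9
```

```bash
cat > look.py <<'E'
from h import *
from station import *
import sys
n=-lockR().as_matrix()[:,2]
H=np.array([.55,.0955,.136])
to(H+n*.0867,lockR())
o=get_obs();Q=R.from_quat(np.roll(o['tool_rot'],-1))
tip=o['eef_pos']+Q.apply([0,0,.0817]);print('tip',tip,[(k,proj(k,tip).round(1)) for k in K],'H',[(k,proj(k,H).round(1)) for k in K])
a=read_camera('scene')['color'];b=read_camera('top')['color'];t=sys.argv[1]
cv2.imwrite(f's{t}.png',a);cv2.imwrite(f't{t}.png',b)
cv2.imwrite(f'pics/g{t}.png',np.hstack([cv2.resize(a[165:215,247:289],(400,480),interpolation=cv2.INTER_CUBIC),cv2.resize(b[176:226,232:274],(400,480),interpolation=cv2.INTER_CUBIC)]))
E
python3 look.py 3
```

```text
t 8.97 pos [0.5015 0.1059 0.2082] F [ 0.   0.2 -1.3] M [0.17 0.7  0.  ] w 0.128 gf 59.9 q7 -0.11
  rows of shift [ 0.041 -0.028  0.043] turn [ 0.02   0.027 -0.022]
tip [0.5476206  0.09667537 0.14135814] [('scene', array([267. , 187.9])), ('top', array([252.1, 201.6]))] H [('scene', array([267.8, 189. ])), ('top', array([252.7, 201.1]))]
```

View pics/g3.png

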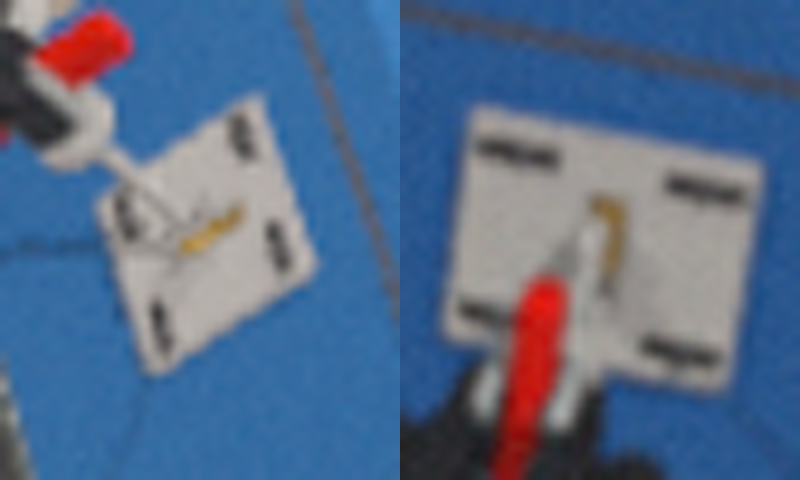

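```bash
python3 - <<'E'
from h import *
tiles=[]
for a,b,(x0,y0,x1,y1) in(('scene_raw','s3',(247,165,289,215)),('top_raw','t3',(232,176,274,226))):
    A,B=[cv2.resize(cv2.imread(f+'.png')[y0:y1,x0:x1],(400,480),interpolation=cv2.INTER_CUBIC) for f in(a,b)]
    D=cv2.absdiff(A,B).max(2);D=cv2.cvtColor(np.clip(D.astype(int)*3,0,255).astype(np.uint8),cv2.COLOR_GRAY2BGR)
    h=cv2.cvtColor(A,cv2.COLOR_BGR2HSV);m=((h[...,1]>70)&(h[...,0]<40)).astype(np.uint8)
    cs,_=cv2.findContours(m,cv2.RETR_EXTERNAL,cv2.CHAIN_APPROX_NONE);cv2.drawContours(D,cs,-1,(0,255,255),1)
    tiles.append(D)
cv2.imwrite('pics/d3.png',np.hstack(tiles))
f,cx,cy,r,t=K['top'];print('top cam',-R.from_rotvec(r).inv().apply(t))
E
```

```text
top cam [0.36861618 0.02531791 1.18292303]
```

View pics/d3.png

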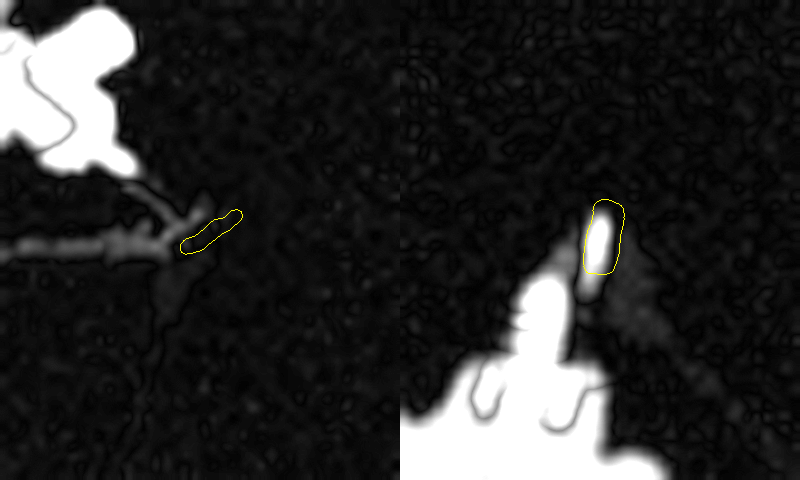

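Top tile: the occluded strip of the hole spans cols 588–607 and the hole outline 585–622, so the bit sits about 1.7 mm too far to +y. Along the slope it is centred. I'll shift by −0.085 and feel downward.

Emit:
jog_arm(moves=[0, -0.085, 0, 0, 0, 0, 0, 0, 0, 0, 0, 0, 0, 0, 0, 0, 0.1, 0, 0, 0, 0, 0, 0, 0.1, 0, 0, 0, 0, 0, 0, 0.1, 0, 0, 0, 0, 0, 0, 0.1, 0, 0, 0, 0, 0, 0, 0, 0, 0, 0, 0, 0, 0, 0, 0, 0, 0, 0])

```text
t: 9.73
eef_pos: [0.5056, 0.103, 0.2009]
tool_rot: [0.3, 0.095, 0.949, -0.03]
contact_force: [-0.8, -0.5, -0.5]
gripper_width: 0.124
grasp_force: 59.9
```

```bash
cat > st.py <<'E'
from h import *
from station import *
n=-lockR().as_matrix()[:,2]
H=np.array([.55,.0955,.136])
o=get_obs();Q=R.from_quat(np.roll(o['tool_rot'],-1))
tip=o['eef_pos']+Q.apply([0,0,.0817])
print('t',round(o['t'],2),'tip in lock frame mm (x slope, y, depth)',(lockR().inv().apply(tip-H)*1000*[-1,1,1]).round(1),'turn err',np.degrees((lockR().inv()*Q).as_rotvec()).round(1),'F tool',Q.inv().apply(o['contact_force']).round(1),'M',Q.inv().apply(o['torque']).round(2),'w',o['gripper_width'].round(3))
E
python3 st.py
```

```text
Traceback (most recent call last):
  File "st.py", line 7, in <module>
    print('t',round(o['t'],2),'tip in lock frame mm (x slope, y, depth)',(lockR().inv().apply(tip-H)*1000*[-1,1,1]).round(1),'turn err',np.degrees((lockR().inv()*Q).as_rotvec()).round(1),'F tool',Q.inv().apply(o['contact_force']).round(1),'M',Q.inv().apply(o['torque']).round(2),'w',o['gripper_width'].round(3))
                                                                                                                                                                                                                                                                                           ^^^^^^^^^^^^^^^^^^^^^^^^
AttributeError: 'float' object has no attribute 'round'
```

No contact force yet at about +2 mm. Going deeper.

Emit:
jog_arm(moves=[0, 0, 0.1, 0, 0, 0, 0, 0, 0, 0.1, 0, 0, 0, 0, 0, 0, 0.1, 0, 0, 0, 0, 0, 0, 0.1, 0, 0, 0, 0, 0, 0, 0, 0, 0, 0, 0, 0, 0, 0, 0, 0, 0, 0, 0, 0, 0, 0, 0, 0, 0, 0, 0, 0, 0, 0, 0, 0])

```text
t: 10.4
eef_pos: [0.5102, 0.1022, 0.1946]
tool_rot: [0.3, 0.095, 0.949, -0.029]
contact_force: [0.6, 0.4, -1.0]
gripper_width: 0.126
grasp_force: 59.9
```

```bash
sed -i "s/o\['gripper_width'\].round(3)/round(o['gripper_width'],3)/" st.py; python3 st.py
```

```text
t 10.4 tip in lock frame mm (x slope, y, depth) [ 0.7 -1.2 10.5] turn err [-0.1 -0.1  0.1] F tool [0.2 0.5 1.1] M [ 0.01  0.77 -0.08] w 0.126
```

It is already 10 mm past the plate with no force, so it is in the hole. Continuing to the bottom.

Emit:
jog_arm(moves=[0, 0, 0.1, 0, 0, 0, 0, 0, 0, 0.1, 0, 0, 0, 0, 0, 0, 0.1, 0, 0, 0, 0, 0, 0, 0.1, 0, 0, 0, 0, 0, 0, 0.1, 0, 0, 0, 0, 0, 0, 0, 0, 0, 0, 0, 0, 0, 0, 0, 0, 0, 0, 0, 0, 0, 0, 0, 0, 0])

```text
t: 11.07
eef_pos: [0.5156, 0.1019, 0.1877]
tool_rot: [0.301, 0.095, 0.948, -0.029]
contact_force: [-20.5, 0.9, 22.9]
gripper_width: 0.125
grasp_force: 65.2
```

```bash
python3 st.py
```

```text
t 11.07 tip in lock frame mm (x slope, y, depth) [ 1.3 -0.3 19.3] turn err [-0.1 -0.2  0.1] F tool [  3.3  -3.1 -30.4] M [0.97 1.41 0.04] w 0.125
```

It has reached the bottom (30 N push). Back off a little and start turning clockwise.

Emit:
jog_arm(moves=[0, 0, -0.06, 0, 0, 0, 0, 0, 0, 0, 0, 0, 0.5, 0, 0, 0, 0, 0, 0, 1, 0, 0, 0, 0, 0, 0, 1, 0, 0, 0, 0, 0, 0, 1, 0, 0, 0, 0, 0, 0, 1, 0, 0, 0, 0, 0, 0, 1, 0, 0, 0, 0, 0, 0, 0.5, 0])

```text
t: 11.73
eef_pos: [0.5152, 0.1015, 0.1879]
tool_rot: [0.3, 0.292, 0.908, 0.034]
contact_force: [-6.3, -1.5, 8.8]
gripper_width: 0.129
grasp_force: 62.4
```

```bash
python3 st.py
```

```text
t 11.73 tip in lock frame mm (x slope, y, depth) [ 1.1 -0.9 19. ] turn err [-0.1 -0.1 24.2] F tool [ -1.4  -2.4 -10.6] M [ 0.78  0.55 -0.22] w 0.129
```

Emit:
jog_arm(moves=[0, 0, 0, 0, 0, 1, 0, 0, 0, 0, 0, 0, 1, 0, 0, 0, 0, 0, 0, 1, 0, 0, 0, 0, 0, 0, 1, 0, 0, 0, 0, 0, 0, 1, 0, 0, 0, 0, 0, 0, 1, 0, 0, 0, 0, 0, 0, 1, 0, 0, 0, 0, 0, 0, 1, 0])

```text
t: 12.4
eef_pos: [0.5149, 0.101, 0.1877]
tool_rot: [0.279, 0.531, 0.792, 0.115]
contact_force: [-9.7, -1.4, 9.4]
gripper_width: 0.128
grasp_force: 62.7
```

```bash
python3 st.py
```

```text
t 12.4 tip in lock frame mm (x slope, y, depth) [ 0.7 -1.5 19. ] turn err [-0.1 -0.1 56.2] F tool [ -1.5  -3.6 -13. ] M [ 1.25 -0.06 -0.19] w 0.128
```

Emit:
jog_arm(moves=[0, 0, 0, 0, 0, 1, 0, 0, 0, 0, 0, 0, 1, 0, 0, 0, 0, 0, 0, 1, 0, 0, 0, 0, 0, 0, 1, 0, 0, 0, 0, 0, 0, 1, 0, 0, 0, 0, 0, 0, 1, 0, 0, 0, 0, 0, 0, 1, 0, 0, 0, 0, 0, 0, 1, 0])

```text
t: 13.07
eef_pos: [0.5145, 0.1007, 0.1873]
tool_rot: [0.236, 0.729, 0.615, 0.187]
contact_force: [-10.6, -0.3, 9.7]
gripper_width: 0.129
grasp_force: 62.8
```

```bash
python3 st.py
```

```text
t 13.07 tip in lock frame mm (x slope, y, depth) [ 0.2 -1.9 19.1] turn err [-0.  -0.1 88.3] F tool [ -2.3  -3.  -13.9] M [ 1.43 -0.79 -0.1 ] w 0.129
```

Emit:
jog_arm(moves=[0, 0, 0, 0, 0, 0.6, 0, 0, 0, 0, 0, 0, 0.6, 0, 0, 0, 0, 0, 0, 0.6, 0, 0, 0, 0, 0, 0, 0.6, 0, 0, 0, 0, 0, 0, 0, 0, 0, 0, 0, 0, 0, 0, 0, 0, 0, 0, 0, 0, 0, 0, 0, 0, 0, 0, 0, 0, 0])

```text
t: 13.73
eef_pos: [0.5144, 0.1007, 0.1872]
tool_rot: [0.22, 0.777, 0.553, 0.206]
contact_force: [-11.5, -1.4, 10.3]
gripper_width: 0.127
grasp_force: 62.5
```

```bash
python3 st.py; python3 - <<'E'
from h import *
from station import *
b=read_camera('top')['color'];a=read_camera('scene')['color'];cv2.imwrite('t4.png',b);cv2.imwrite('s4.png',a)
cv2.imwrite('pics/g4.png',np.hstack([cv2.resize(a[140:270,220:330],(400,472)),cv2.resize(b[140:270,190:300],(400,472))]))
E
```

```text
t 13.73 tip in lock frame mm (x slope, y, depth) [ 0.  -1.9 19.1] turn err [-0.  -0.1 97.7] F tool [ -4.   -2.6 -14.7] M [ 1.31 -0.9   0.01] w 0.127
```

View pics/g4.png

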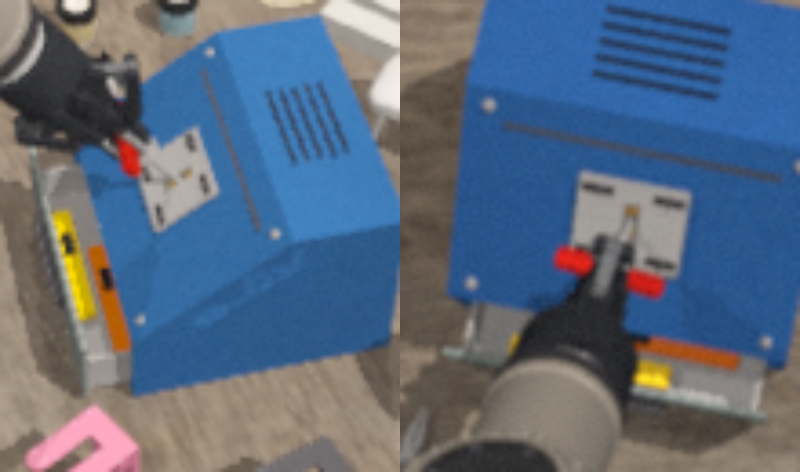

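The drawer has sprung open (scene tile: front at (60,280)). I'll turn a bit further, until the stop is felt.

Emit:
jog_arm(moves=[0, 0, 0, 0, 0, 0.6, 0, 0, 0, 0, 0, 0, 0.6, 0, 0, 0, 0, 0, 0, 0.4, 0, 0, 0, 0, 0, 0, 0, 0, 0, 0, 0, 0, 0, 0, 0, 0, 0, 0, 0, 0, 0, 0, 0, 0, 0, 0, 0, 0, 0, 0, 0, 0, 0, 0, 0, 0])

```text
t: 14.5
eef_pos: [0.5143, 0.101, 0.1872]
tool_rot: [0.208, 0.806, 0.51, 0.218]
contact_force: [-10.4, -1.5, 9.0]
gripper_width: 0.133
grasp_force: 65.6
```

```bash
python3 st.py
```

```text
t 14.5 tip in lock frame mm (x slope, y, depth) [-0.2 -1.6 19.1] turn err [-1.000e-01 -0.000e+00  1.039e+02] F tool [ -4.1  -2.  -13.1] M [ 1.2  -1.12 -0.76] w 0.133
```

The stop is met (−0.76 N m). Turning back home.

Emit:
jog_arm(moves=[0, 0, 0, 0, 0, -1, 0, 0, 0, 0, 0, 0, -1, 0, 0, 0, 0, 0, 0, -1, 0, 0, 0, 0, 0, 0, -1, 0, 0, 0, 0, 0, 0, -1, 0, 0, 0, 0, 0, 0, -1, 0, 0, 0, 0, 0, 0, -1, 0, 0, 0, 0, 0, 0, -1, 0])

```text
t: 15.17
eef_pos: [0.515, 0.1017, 0.1877]
tool_rot: [0.26, 0.633, 0.713, 0.153]
contact_force: [-7.1, 1.4, 6.5]
gripper_width: 0.128
grasp_force: 62.1
```

Emit:
jog_arm(moves=[0, 0, 0, 0, 0, -1, 0, 0, 0, 0, 0, 0, -1, 0, 0, 0, 0, 0, 0, -1, 0, 0, 0, 0, 0, 0, -1, 0, 0, 0, 0, 0, 0, -1, 0, 0, 0, 0, 0, 0, -1, 0, 0, 0, 0, 0, 0, -1, 0, 0, 0, 0, 0, 0, -1, 0])

```text
t: 15.83
eef_pos: [0.5149, 0.1019, 0.1875]
tool_rot: [0.292, 0.412, 0.86, 0.075]
contact_force: [-7.7, 1.5, 6.3]
gripper_width: 0.13
grasp_force: 62.1
```

Emit:
jog_arm(moves=[0, 0, 0, 0, 0, -1, 0, 0, 0, 0, 0, 0, -1, 0, 0, 0, 0, 0, 0, -1, 0, 0, 0, 0, 0, 0, -1, 0, 0, 0, 0, 0, 0, -1, 0, 0, 0, 0, 0, 0, -1, 0, 0, 0, 0, 0, 0, -1, 0, 0, 0, 0, 0, 0, -1, 0])

```text
t: 16.5
eef_pos: [0.5149, 0.1021, 0.1875]
tool_rot: [0.301, 0.159, 0.94, -0.008]
contact_force: [-7.5, 1.5, 5.6]
gripper_width: 0.128
grasp_force: 62.0
```

Emit:
jog_arm(moves=[0, 0, 0, 0, 0, -1, 0, 0, 0, 0, 0, 0, -1, 0, 0, 0, 0, 0, 0, -0.6, 0, 0, 0, 0, 0, 0, -0.6, 0, 0, 0, 0, 0, 0, -0.6, 0, 0, 0, 0, 0, 0, 0, 0, 0, 0, 0, 0, 0, 0, 0, 0, 0, 0, 0, 0, 0, 0])

```text
t: 17.17
eef_pos: [0.5148, 0.1022, 0.1874]
tool_rot: [0.298, 0.035, 0.953, -0.047]
contact_force: [-6.5, 1.7, 5.7]
gripper_width: 0.128
grasp_force: 62.0
```

```bash
python3 st.py
```

```text
t 17.17 tip in lock frame mm (x slope, y, depth) [ 0.3 -0.2 19. ] turn err [-0.1 -0.1 -7.2] F tool [ 2.1  0.6 -8.5] M [-0.23  1.25  0.04] w 0.128
```

Emit:
jog_arm(moves=[0, 0, 0, 0, 0, -0.5, 0, 0, 0, 0, 0, 0, -0.5, 0, 0, 0, 0, 0, 0, -0.3, 0, 0, 0, 0, 0, 0, 0, 0, 0, 0, 0, 0, 0, 0, 0, 0, 0, 0, 0, 0, 0, 0, 0, 0, 0, 0, 0, 0, 0, 0, 0, 0, 0, 0, 0, 0])

```text
t: 17.83
eef_pos: [0.5149, 0.1023, 0.1875]
tool_rot: [0.295, -0.007, 0.954, -0.06]
contact_force: [-7.6, 2.0, 5.3]
gripper_width: 0.129
grasp_force: 64.4
```

```bash
python3 st.py
```

```text
t 17.83 tip in lock frame mm (x slope, y, depth) [ 0.3 -0.  19. ] turn err [ -0.2  -0.1 -12.2] F tool [ 3.1  1.2 -8.8] M [-0.54  1.39  0.77] w 0.129
```

Home stop is felt (+0.77 N m). Relax to the middle of the play, then start drawing out.

Emit:
jog_arm(moves=[0, 0, 0, 0, 0, 0.8, 0, 0, 0, 0, 0, 0, 0.8, 0, 0, 0, 0, 0, 0, 0.6, 0, 0, 0, 0, 0, 0, 0, 0, 0, 0, -0.1, 0, 0, 0, 0, 0, 0, -0.1, 0, 0, 0, 0, 0, 0, -0.1, 0, 0, 0, 0, 0, 0, 0, 0, 0, 0, 0])

```text
t: 18.5
eef_pos: [0.5117, 0.1021, 0.1925]
tool_rot: [0.299, 0.065, 0.951, -0.039]
contact_force: [-0.6, 0.7, 0.0]
gripper_width: 0.127
grasp_force: 60.4
```

```bash
python3 st.py
```

```text
t 18.5 tip in lock frame mm (x slope, y, depth) [ 0.7 -1.  13.1] turn err [-0.1 -0.1 -3.5] F tool [ 0.6  0.6 -0.5] M [-0.23  0.79  0.03] w 0.127
```

Emit:
jog_arm(moves=[0, 0, -0.1, 0, 0, 0, 0, 0, 0, -0.1, 0, 0, 0, 0, 0, 0, -0.1, 0, 0, 0, 0, 0, 0, -0.1, 0, 0, 0, 0, 0, 0, -0.1, 0, 0, 0, 0, 0, 0, 0, 0, 0, 0, 0, 0, 0, 0, 0, 0, 0, 0, 0, 0, 0, 0, 0, 0, 0])

```text
t: 19.17
eef_pos: [0.5062, 0.1031, 0.2006]
tool_rot: [0.299, 0.065, 0.951, -0.039]
contact_force: [-0.5, 2.1, -0.6]
gripper_width: 0.126
grasp_force: 60.4
```

```bash
python3 st.py
```

```text
t 19.17 tip in lock frame mm (x slope, y, depth) [ 0.8 -1.1  3.3] turn err [-0.1 -0.1 -3.5] F tool [ 1.   2.1 -0. ] M [-0.4   0.72 -0.08] w 0.126
```

Emit:
jog_arm(moves=[0, 0, -0.2, 0, 0, 0, 0, 0, 0, -0.4, 0, 0, 0, 0, 0, 0, -0.8, 0, 0, 0, 0, 0, 0, -1, 0, 0, 0, 0, 0, 0, -1, 0, 0, 0, 0, 0, 0, -1, 0, 0, 0, 0, 0, 0, -1, 0, 0, 0, 0, 0, 0, -0.3, 0, 0, 0, 0])

```text
t: 19.83
eef_pos: [0.4412, 0.1162, 0.2959]
tool_rot: [0.3, 0.065, 0.951, -0.038]
contact_force: [0.0, -0.4, -0.7]
gripper_width: 0.127
grasp_force: 60.5
```

```bash
python3 st.py; python3 -c "
from h import *
to([.5194,-.2146,.217],down(1.5))"
```

```text
t 19.83 tip in lock frame mm (x slope, y, depth) [   1.2   -1.  -112.8] turn err [-0.1 -0.2 -3.5] F tool [ 0.4 -0.4  0.6] M [-0.04  0.72 -0.02] w 0.127
 t 19.83 pos [0.4412 0.1162 0.2959] F [ 0.  -0.4 -0.7] M [0.13 0.71 0.01] w 0.127 gf 60.5 q7 0.21
  rows of shift [ -2.591 -15.646   7.274] turn [-1.219  8.715 -2.27 ]
```

Emit:
jog_arm(moves=[0, -0.8, 0, -0.12, 0.9, -0.23, 0, 0, -0.8, 0, -0.12, 0.9, -0.23, 0, 0, -0.8, 0, -0.12, 0.9, -0.23, 0, 0, -0.8, 0, -0.12, 0.9, -0.23, 0, 0, -0.8, 0, -0.12, 0.9, -0.23, 0, 0, -0.8, 0, -0.12, 0.9, -0.23, 0, 0, -0.8, 0, -0.12, 0.9, -0.23, 0, 0, -0.8, 0, -0.12, 0.9, -0.23, 0])

```text
t: 20.5
eef_pos: [0.4306, -0.0129, 0.2978]
tool_rot: [0.05, 0.002, 0.999, -0.008]
contact_force: [0.8, -0.3, -0.8]
gripper_width: 0.131
grasp_force: 60.4
```

```bash
python3 -c "
from h import *
to([.5194,-.2146,.217],down(1.5))"
```

```text
t 20.5 pos [ 0.4306 -0.0129  0.2978] F [ 0.8 -0.3 -0.8] M [ 0.02  0.1  -0.04] w 0.131 gf 60.4 q7 1.35
  rows of shift [-4.053 -9.994  4.635] turn [-0.258  1.44  -0.444]
```

Emit:
jog_arm(moves=[-0.4, -0.9, 0, -0.13, 0.72, -0.22, 0, -0.4, -0.9, 0, -0.13, 0.72, -0.22, 0, -0.45, -0.9, 0, 0, 0, 0, 0, -0.45, -0.9, 0, 0, 0, 0, 0, -0.45, -0.9, 0, 0, 0, 0, 0, -0.45, -0.9, 0, 0, 0, 0, 0, -0.45, -0.9, 0, 0, 0, 0, 0, -0.45, -0.9, 0, 0, 0, 0, 0])

```text
t: 21.17
eef_pos: [0.5037, -0.1554, 0.2991]
tool_rot: [0.001, -0.013, 1.0, -0.001]
contact_force: [0.1, -0.9, -1.5]
gripper_width: 0.128
grasp_force: 60.4
```

Emit:
jog_arm(moves=[-0.2, -0.7, 0.3, 0, 0, 0, 0, -0.2, -0.7, 0.3, 0, 0, 0, 0, -0.2, -0.7, 0.6, 0, 0, 0, 0, -0.2, -0.6, 0.6, 0, 0, 0, 0, 0, 0, 0.6, 0, 0, 0, 0, 0, 0, 0.6, 0, 0, 0, 0, 0, 0, 0.6, 0, 0, 0, 0, 0, 0, 0, 0, 0, 0, 0])

```text
t: 21.83
eef_pos: [0.5198, -0.2059, 0.2251]
tool_rot: [-0.001, -0.013, 1.0, 0.0]
contact_force: [0.2, 0.8, -1.4]
gripper_width: 0.125
grasp_force: 60.4
```

```bash
python3 - <<'E'
from h import *
from station import *
to([.5194,-.2146,.217],down(1.5))
a=read_camera('scene')['color'];b=read_camera('top')['color'];cv2.imwrite('s5.png',a);cv2.imwrite('t5.png',b)
cv2.imwrite('pics/g5.png',np.hstack([cv2.resize(a[210:310,260:343],(400,480),interpolation=cv2.INTER_CUBIC),cv2.resize(b[160:260,330:413],(400,480),interpolation=cv2.INTER_CUBIC)]))
E
```

```text
t 21.83 pos [ 0.5198 -0.2059  0.2251] F [ 0.2  0.8 -1.4] M [0.01 0.09 0.02] w 0.125 gf 60.4 q7 2.12
  rows of shift [ 0.033 -0.434  0.406] turn [ 0.013 -0.021  0.011]
```

View pics/g5.png

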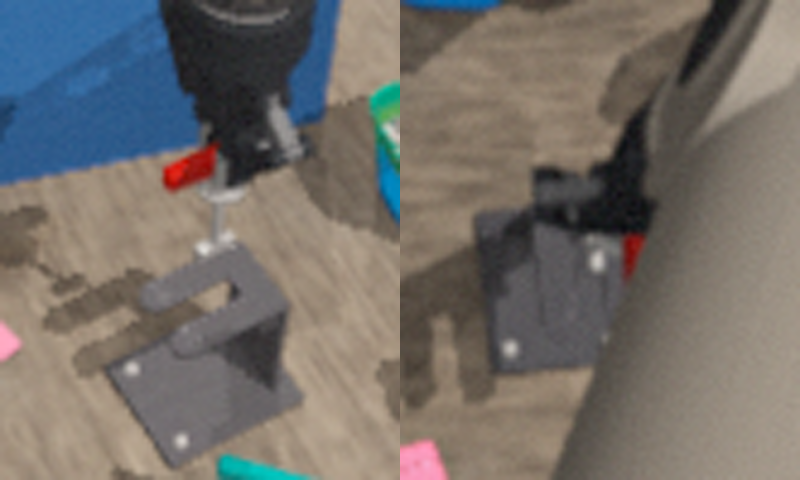

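The key hangs vertical from the fingers (scene tile bit at (215,247)), and the bracket's slot is visible from (190,315) to (235,285). Checking alignment numerically.

```bash
python3 - <<'E'
from h import *
f=lambda p:((p-[260,210]+.5)*4.82).round(0)
c,s=np.cos(np.radians(1.5)),np.sin(np.radians(1.5))
for yo in(0,):
  for lab,x,y in(('closed end',16,0),('armend L',-40,18),('armend R',-40,-18),('slotL',-20,8),('slotR',-20,-8),('slot2L',10,8),('slot2R',10,-8)):
    X=np.array([.5194+(x*c-y*s)/1e3,-.2146+(x*s+y*c)/1e3,.105]);print(lab,f(proj('scene',X)))
print('tip now',f(proj('scene',np.array([.5198,-.2059,.2251-.0817]))))
E
```

```text
closed end [239. 288.]
armend L [143. 302.]
armend R [172. 348.]
slotL [180. 301.]
slotR [193. 322.]
slot2L [223. 282.]
slot2R [237. 302.]
tip now [213. 252.]
```

Emit:
jog_arm(moves=[0.03, -0.43, 0.1, 0, 0, 0, 0, 0, 0, 0.3, 0, 0, 0, 0, 0, 0, 0.3, 0, 0, 0, 0, 0, 0, 0.3, 0, 0, 0, 0, 0, 0, 0, 0, 0, 0, 0, 0, 0, 0, 0, 0, 0, 0, 0, 0, 0, 0, 0, 0, 0, 0, 0, 0, 0, 0, 0, 0])

```text
t: 22.6
eef_pos: [0.5213, -0.2162, 0.2083]
tool_rot: [0.002, -0.013, 1.0, -0.0]
contact_force: [0.1, -0.4, -1.5]
gripper_width: 0.129
grasp_force: 60.4
```

```bash
python3 - <<'E'
from h import *
from station import *
to([.5194,-.2146,.117],down(1.5))
E
```

```text
t 22.6 pos [ 0.5213 -0.2162  0.2083] F [ 0.1 -0.4 -1.5] M [-0.02  0.02 -0.03] w 0.129 gf 60.4 q7 2.15
  rows of shift [0.111 0.087 4.563] turn [-0.01   0.053 -0.002]
```

Emit:
jog_arm(moves=[0.08, 0.06, 0.2, 0, 0, 0, 0, 0, 0, 0.3, 0, 0, 0, 0, 0, 0, 0.4, 0, 0, 0, 0, 0, 0, 0.4, 0, 0, 0, 0, 0, 0, 0.4, 0, 0, 0, 0, 0, 0, 0.4, 0, 0, 0, 0, 0, 0, 0.4, 0, 0, 0, 0, 0, 0, 0.4, 0, 0, 0, 0])

```text
t: 23.27
eef_pos: [0.5196, -0.2151, 0.149]
tool_rot: [0.001, -0.013, 1.0, -0.0]
contact_force: [0.0, 0.9, -1.4]
gripper_width: 0.127
grasp_force: 60.4
```

```bash
python3 - <<'E'
from h import *
from station import *
to([.5194,-.2146,.117],down(1.5))
E
```

```text
t 23.27 pos [ 0.5196 -0.2151  0.149 ] F [ 0.   0.9 -1.4] M [-0.04  0.    0.02] w 0.127 gf 60.4 q7 2.21
  rows of shift [0.012 0.026 1.601] turn [-0.008  0.041 -0.005]
```

Emit:
jog_arm(moves=[0, 0, 0.4, 0, 0, 0, 0, 0, 0, 0.4, 0, 0, 0, 0, 0, 0, 0.3, 0, 0, 0, 0, 0, 0, 0.2, 0, 0, 0, 0, 0, 0, 0.1, 0, 0, 0, 0, 0, 0, 0.05, 0, 0, 0, 0, 0, 0, 0, 0, 0, 0, 0, 0, 0, 0, 0, 0, 0, 0])

```text
t: 23.93
eef_pos: [0.52, -0.2152, 0.1213]
tool_rot: [0.002, -0.013, 1.0, -0.0]
contact_force: [-0.2, 0.5, -0.1]
gripper_width: 0.128
grasp_force: 60.4
```

```bash
python3 - <<'E'
from h import *
from station import *
to([.5194,-.2146,.117],down(1.5))
E
```

```text
t 23.93 pos [ 0.52   -0.2152  0.1213] F [-0.2  0.5 -0.1] M [-0.03  0.04  0.  ] w 0.128 gf 60.4 q7 2.23
  rows of shift [0.031 0.032 0.217] turn [-0.01   0.055 -0.005]
```

Emit:
jog_arm(moves=[0, 0, 0.05, 0, 0, 0, 0, 0, 0, 0.05, 0, 0, 0, 0, 0, 0, 0.05, 0, 0, 0, 0, 0, 0, 0.05, 0, 0, 0, 0, 0, 0, 0, 0, 0, 0, 0, 0, 0, 0, 0, 0, 0, 0, 0, 0, 0, 0, 0, 0, 0, 0, 0, 0, 0, 0, 0, 0])

```text
t: 24.6
eef_pos: [0.5198, -0.2151, 0.1171]
tool_rot: [0.002, -0.013, 1.0, -0.0]
contact_force: [0.5, -0.1, -1.3]
gripper_width: 0.124
grasp_force: 60.4
```

```bash
python3 - <<'E'
from h import *
from station import *
to([.5194,-.2146,.117],down(1.5))
E
```

```text
t 24.6 pos [ 0.5198 -0.2151  0.1171] F [ 0.5 -0.1 -1.3] M [-0.05  0.01  0.06] w 0.124 gf 60.4 q7 2.24
  rows of shift [0.021 0.028 0.004] turn [-0.009  0.048 -0.004]
```

Emit:
jog_arm(moves=[0, 0, 0.04, 0, 0, 0, 0, 0, 0, 0.04, 0, 0, 0, 0, 0, 0, 0.04, 0, 0, 0, 0, 0, 0, 0, 0, 0, 0, 0, 0, 0, 0, 0, 0, 0, 0, 0, 0, 0, 0, 0, 0, 0, 0, 0, 0, 0, 0, 0, 0, 0, 0, 0, 0, 0, 0, 0])

```text
t: 25.27
eef_pos: [0.5201, -0.2152, 0.1166]
tool_rot: [0.002, -0.013, 1.0, 0.0]
contact_force: [-6.5, 3.0, 19.1]
gripper_width: 0.128
grasp_force: 63.6
```

```bash
python3 - <<'E'
from h import *
from station import *
to([.5194,-.2146,.117],down(1.5))
E
```

```text
t 25.27 pos [ 0.5201 -0.2152  0.1166] F [-6.5  3.  19.1] M [ 0.77  1.42 -0.05] w 0.128 gf 63.6 q7 2.24
  rows of shift [ 0.033  0.031 -0.021] turn [ 0.011  0.063 -0.009]
```

The collar is seated, at the same height as at the pick. Relieve, open, retreat upward.

Emit:
jog_arm(moves=[0, 0, -0.08, 0, 0, 0, 0, 0, 0, 0, 0, 0, 0, 0, 0, 0, 0, 0, 0, 0, 0.4, 0, 0, 0, 0, 0, 0, 1, 0, 0, 0, 0, 0, 0, 1, 0, 0, 0, 0, 0, 0, 1, 0, 0, 0, 0, 0, 0, 1, 0, 0, 0, 0, 0, 0, 1])

```text
t: 25.93
eef_pos: [0.5198, -0.2151, 0.1161]
tool_rot: [0.002, -0.013, 1.0, -0.0]
contact_force: [0.1, 0.0, 0.1]
gripper_width: 0.961
grasp_force: 0.0
```

Emit:
jog_arm(moves=[0, 0, -0.2, 0, 0, 0, 1, 0, 0, -0.5, 0, 0, 0, 1, 0, 0, -1, 0, 0, 0, 1, 0, 0, -1, 0, 0, 0, 1, 0, 0, -1, 0, 0, 0, 1, 0, 0, -1, 0, 0, 0, 1, 0, 0, -1, 0, 0, 0, 1, 0, 0, -1, 0, 0, 0, 1])

```text
t: 26.6
eef_pos: [0.5192, -0.2153, 0.2522]
tool_rot: [0.002, -0.013, 1.0, -0.0]
contact_force: [-0.6, 0.6, -1.2]
gripper_width: 1.002
grasp_force: 0.0
```

Emit:
jog_arm(moves=[0, 1, -0.4, 0, 0, 0, 1, 0, 1, 0, 0, 0, 0, 1, 0, 1, 0, 0, 0, 0, 1, 0, 1, 0, 0, 0, 0, 1, 0, 1, 0, 0, 0, 0, 1, 0, 1, 0, 0, 0, 0, 1, 0, 1, 0, 0, 0, 0, 1, 0, 0.5, 0, 0, 0, 0, 1])

```text
t: 27.27
eef_pos: [0.5155, -0.0626, 0.2589]
tool_rot: [0.002, -0.014, 1.0, 0.0]
contact_force: [-1.1, 0.4, -0.4]
gripper_width: 1.001
grasp_force: 0.0
```

```bash
python3 - <<'E'
from h import *
from station import *
to([.5194,-.2146,.117],down(1.5))
for n in('scene','top'): cv2.imwrite(f'{n}_end.png',read_camera(n)['color'])
a=cv2.imread('scene_end.png');b=cv2.imread('top_end.png')
cv2.imwrite('pics/end.png',np.hstack([cv2.resize(a[150:330,220:385],(400,436)),cv2.resize(b[130:310,260:425],(400,436))]))
s=open('m.py').read().replace('_raw.png','_end.png').replace('pics/mos.png','pics/mos2.png');exec(s)
E
```

```text
t 27.27 pos [ 0.5155 -0.0626  0.2589] F [-1.1  0.4 -0.4] M [-0.    0.03  0.02] w 1.001 gf 0.0 q7 1.76
  rows of shift [ 0.05  -7.605  7.09 ] turn [0.008 0.057 0.031]
scene key rect ((305.3965759277344, 266.2586669921875), (5.7774834632873535, 25.473451614379883), 66.80140686035156) 137
scene blob 4771.5 [array([57. , 56.1]), array([92.2, 83.7]), np.float64(76.4)] [[307, 145], [299, 146], [299, 168], [292, 179], [299, 188], [299, 203], [291, 211], [285, 211], [279, 186], [279, 195], [260, 202], [256, 185], [269, 176], [268, 158], [240, 176], [257, 248], [326, 233], [331, 200]]
top key rect ((372.5, 212.0), (28.0, 5.0), 90.0) 131
top blob 8730.0 [array([60.3, 63.2]), array([101. ,  97.5]), np.float64(11.3)] [[217, 127], [203, 220], [294, 240], [301, 210], [287, 208], [285, 198], [290, 192], [301, 194], [297, 185], [302, 183], [309, 145]]
top blob 885.0 [array([57.4, 81.6]), array([35.1, 27.7]), np.float64(11.3)] [[239, 186], [271, 193], [266, 217], [235, 211]]
top blob 233.0 [array([61. , 61.5]), array([79.4,  4.2]), np.float64(11.1)] [[217, 174], [295, 189]]
key end (array([ 0.48291723, -0.21557512,  0.13239886]), np.float64(0.00025456328159817774))
key end (array([ 0.55645755, -0.21773927,  0.13816146]), np.float64(0.0018214977908524977))
```

View pics/end.png

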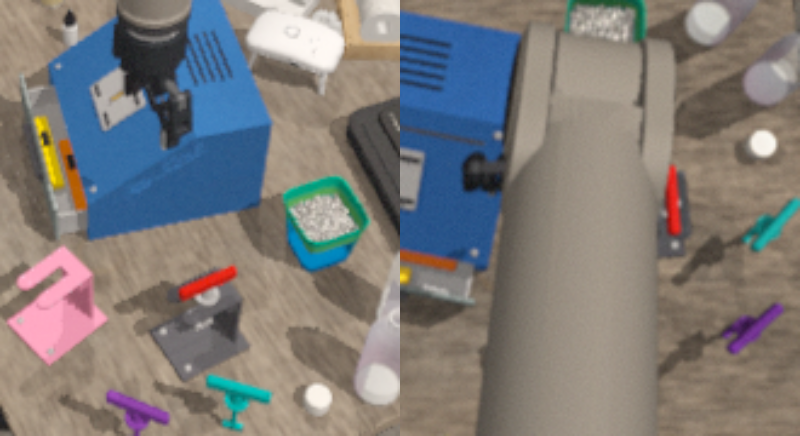

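The final view shows the red key hanging level on the dark bracket (scene tile (210,283)), the drawer open, and the bystanders where they stood. The arm is clear of everything, so I am handing in.

```bash
python3 -c "
from station import *
print(hand_in())"
```

```text
the job is handed in; nothing more can be done
None
```

I unlocked the drawer and it sprang open; the key was turned home, drawn out and hung back on its dark bracket, and I handed the job in at about 27 s of robot time with nothing else seen to move.

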